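# Unbolt the hand meter's lock box

## Robot

A 6-joint arm with a two-finger parallel gripper is mounted at the origin on a cart in front of the work surface, level with it; the furniture and walls round the work are solid. World frame = base frame: x ahead of the robot, y to its left, z up, the work surface at z = 0. Lengths are in m, angles in rad, forces in N, time in s.
With the tool pointing down it reaches from about 0.2 to 0.875 m from the base axis. Payload 3.4 kg.
Tool frame: the origin (TCP) lies on the centre line of the jaws, within the pads' length; the fingertips stand 14 mm ahead of it and the grasp point (between the pads) lies 5 mm behind it; z points along the fingers, y is the line along which they close (so a half turn about z gives the same grasp; the last joint's range is limited). The gripper opens to 94 mm and grips with 3 to 60 N. Pads are 16 mm wide; open, the fingers measure 119 mm over their backs; the gripper's body (75 mm by 177 mm) begins 78 mm behind the grasp point.
Start: joints at [-1.316, 0.276, 1.505, -0, 1.361, -0.121], TCP at [0.211, -0.535, 0.219] pointing down, gripper open.
Joint ranges: [-2.89, 2.89], [-0.75, 2.08], [0.22, 2.7], [-1.18, 4.32], [0.11, 2.71], [-2.7, 2.7]. Speed limits (rad/s): [2.57, 2.57, 3.14, 3.14, 3.14, 3.14].

## Interface

Orientations are given as a 3x3 rotation matrix whose columns are the frame's x, y, z axes.
In Python, from workcell import * gives the robot as it stands. The module is installed in compiled form; this text tells all that it offers.
- The arm moves only by the shell command python3 -m jog 'ROWS' [OPENING] [FORCE]. ROWS is JSON, a list of rows, each an object with "linear": the shift along the tool's x, y, z in m, a list of three; "roll": the turn about the tool's z in rad. A call has 1 to 20 rows; each row is the pose to reach, as a shift and turn from the pose commanded when the call began, along the tool's axes at that moment; what a row does not reach only later rows make up. A row lasts 1/10 s, in which the tool goes at most 50 mm and 8.59 degrees, less where a joint would pass 70% of its speed; a pose out of reach is approached as far as the arm can. A call with a gripper value outside its range is refused whole. OPENING is the finger opening in m, from 0 to 0.094, set as the call begins (- or left out, the last holds). The fingers move at their own pace and stop on an object; FORCE is the grip in N (left out, the last holds). Time passes only in rows, so rows that repeat a pose let the fingers close. It gives the time, the measured TCP pose, the force, the opening and the grip force at its end, in the units of the state.
- observe(): the state, without advancing time (a new reading comes with each control period).
- read_camera(name): name is "scene" or "top"; returns (picture, depth): 420x560x3 uint8, blue, green, red; 420x560 float32, m along the optical axis (not along the pixel's ray), 0 where there is no reading.
- calibration(name): a dict with "fx", "fy", "cx", "cy" (pixels), "T" (4x4, takes a point from camera to world coordinates). Camera axes: x right, y down, z forward; pixel columns grow to the right and rows downward; lengths in m; the calibration is good to about 2 mm. A picture is of the moment at which its call begins. calibration takes no time and is no camera call.
- job_done(): hands the job in; it is judged then, once.
The state is a dict: "clock": time; "qpos": joint angles; "joint_vel": joint speeds; "tau": joint torques, N m; "eef_pos": TCP position; "ee_rot": TCP orientation; "ft_force": force on the tool from outside, world axes, zero at the start; "moment": the same for the moment, N m; "width": finger opening in m; "finger_force": force on a finger pad.
Only numpy, scipy, OpenCV 4.12 (cv2) and the standard library are available. Lean on these libraries where they do the work, as an engineer would, in place of code of your own. Each camera call takes 0.05 s, during which the arm holds its last target. There are 200 camera calls.

## Task

Two grey lock boxes stand on the bench, each shut by a barrel bolt on its lid. Unbolt the one with the yellow hand-held meter under its window: lift the bolt's handle out of its notch, draw the bolt fully back, and leave the handle lowered in the notch at that end. Leave the other box bolted.

Things in the scene. Friction and masses are not known exactly. Their poses are not given: they have to be found in the camera images.
- meter_knob (a point): Centre of the 16 mm steel ball knob on the bolt handle of the box with the yellow meter. Shut, the handle (round, 8 mm) lies level, towards the robot, knob 80 mm above the bench, 30 mm in front of the box wall: free space in front, below and on both sides. Axes: y along the bolt, the way it is drawn (about to the robot's left) at any handle angle; -x from the bolt's axis (level, 55 mm away) to the knob.
- meter_bolt (a joint): How far that bolt is drawn, m: about 0 shut (+-0.002), 0.045 at the stop. 1 to 2 N of friction. Between knob and bolt stands a notched steel strip, 16 to 24 mm from the axis, teeth 6 mm higher than the axis: the handle lies in a 13 mm wide notch, must pass over a 23 mm wide tooth, and from 0.034 on can go down in the second notch (23 mm wide).
- meter_handle (a joint): Angle of that handle about the bolt's axis, rad: 0 level in a notch, growing as the knob is lifted in an arc up and towards the bolt; clears the teeth from about 0.48 (knob 25 mm up); at most 1.3. It swings freely and falls by its own weight when let go.
- timer_knob (a point): Centre of the knob of the same bolt, same axes, on the other box, which holds a white timer and a small blue memory stick: leave it alone. Both boxes are fixed and equal: 150 mm deep, 250 mm wide, lid top 66 mm above the bench (bolt guides to 90 mm), a window in the rear half of the lid, turned up to 17 degrees either way.

How it is judged:
By the outcome, as a careful person would: the job done as asked, in the order asked, and still so for the second after the job is handed in, with the robot touching nothing.
It also fails if it takes over 34 s, if anything falls off the work surface, if the arm or the gripper's body presses on something with over 40 N, if the wrist force passes 120 N, or if a joint passes its speed limit or range.

## Working session

There is one attempt and no reset: what is moved stays moved. The work goes in short steps, Python scripts to look and compute and a shell command to move; the robot and the scene stay as the last step left them, time stands still between calls to the robot, and variables do not carry over. Pictures are saved under pics/ and viewed, at most 10 in all, crops included, and the job is handed in when it is done.

```bash
mkdir -p pics; cat > h.py <<'E'
from workcell import *
import numpy as np, cv2
def grab(n):
    p,d=read_camera(n); np.savez(f'{n}.npz',p=p,d=d); return p,d
def world(n,d):
    c=calibration(n); v,u=np.mgrid[:d.shape[0],:d.shape[1]]
    P=np.stack([(u-c['cx'])/c['fx']*d,(v-c['cy'])/c['fy']*d,d,np.ones_like(d)],-1)
    return (P@np.array(c['T']).T)[...,:3]
E
python3 - <<'E'
from h import *
for n in('scene','top'):
    p,d=grab(n); cv2.imwrite(f'pics/{n}0.png',p); print(n,np.round(calibration(n)['T'],2).tolist(),calibration(n)['fx'])
o=observe(); print(o['clock'],np.round(o['ee_rot'],3).tolist(),o['eef_pos'])
E
```

```text
scene [[-0.8, -0.47, 0.38, 0.04], [-0.6, 0.61, -0.52, 0.62], [0.02, -0.64, -0.77, 1.09], [0.0, 0.0, 0.0, 1.0]] 535.3900935622597
top [[0.03, -0.98, 0.17, 0.36], [-1.0, -0.03, -0.01, -0.02], [0.01, -0.17, -0.98, 1.0], [0.0, 0.0, 0.0, 1.0]] 386.68716928138355
0.1 [[0.93, 0.367, -0.0], [0.367, -0.93, 0.002], [0.0, -0.002, -1.0]] [ 0.21089931 -0.53442964  0.21872132]
```

View pics/scene0.png

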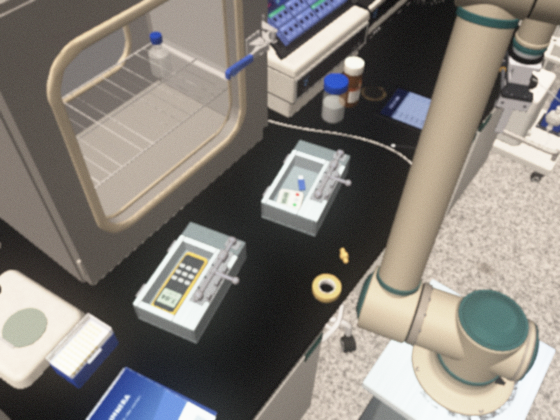

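View pics/top0.png

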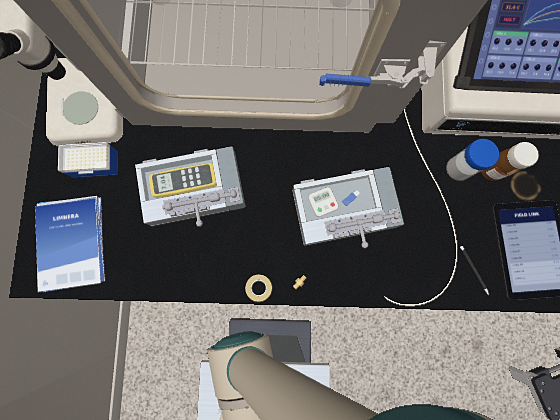

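The yellow meter box is the left one in the top view, with its knob near (199,223). The timer box's knob is near (365,244). Next I'll measure.

```bash
python3 - <<'E'
from h import *
z=np.load('top.npz');p,d=z['p'],z['d'];W=world('top',d)
c=cv2.resize(p[140:240,125:255],None,fx=6,fy=6,interpolation=cv2.INTER_CUBIC);cv2.imwrite('pics/c1.png',c)
for r in range(206,229,2):print(r,[tuple(np.round(W[r,u]*1000).astype(int)) for u in range(193,205,2)])
M=np.zeros(d.shape,bool);M[140:232,125:255]=1
L=M&(abs(W[...,2]-.066)<.004); q=W[L][:,:2].astype(np.float32); R=cv2.minAreaRect(q);print(R)
G=M&(W[...,2]>.076)&(W[...,2]<.1); q=W[G]; 
print(len(q),np.round(q.mean(0),3)); print(cv2.minAreaRect(q[:,:2].astype(np.float32)))
E
```

```text
206 [(np.int64(525), np.int64(186), np.int64(67)), (np.int64(522), np.int64(178), np.int64(83)), (np.int64(523), np.int64(173), np.int64(81)), (np.int64(525), np.int64(171), np.int64(69)), (np.int64(523), np.int64(163), np.int64(83)), (np.int64(523), np.int64(159), np.int64(84))]
208 [(np.int64(517), np.int64(182), np.int64(85)), (np.int64(517), np.int64(177), np.int64(85)), (np.int64(517), np.int64(172), np.int64(84)), (np.int64(519), np.int64(170), np.int64(73)), (np.int64(517), np.int64(163), np.int64(86)), (np.int64(518), np.int64(159), np.int64(82))]
210 [(np.int64(512), np.int64(181), np.int64(87)), (np.int64(513), np.int64(178), np.int64(80)), (np.int64(513), np.int64(173), np.int64(82)), (np.int64(514), np.int64(169), np.int64(74)), (np.int64(515), np.int64(165), np.int64(71)), (np.int64(516), np.int64(161), np.int64(67))]
212 [(np.int64(510), np.int64(185), np.int64(68)), (np.int64(511), np.int64(182), np.int64(61)), (np.int64(508), np.int64(172), np.int64(84)), (np.int64(512), np.int64(173), np.int64(58)), (np.int64(513), np.int64(169), np.int64(50)), (np.int64(514), np.int
[... 1804 characters left out ...]
(np.int64(485), np.int64(188), np.int64(-4)), (np.int64(475), np.int64(166), np.int64(80)), (np.int64(485), np.int64(177), np.int64(-3)), (np.int64(485), np.int64(172), np.int64(-3))]
228 [(np.int64(479), np.int64(198), np.int64(-2)), (np.int64(479), np.int64(193), np.int64(-3)), (np.int64(479), np.int64(187), np.int64(-1)), (np.int64(479), np.int64(182), np.int64(0)), (np.int64(479), np.int64(177), np.int64(-1)), (np.int64(480), np.int64(172), np.int64(-2))]
((0.5845037698745728, 0.2022406905889511), (0.15581974387168884, 0.24724048376083374), 13.279975891113281)
579 [0.528 0.172 0.084]
((0.5126596093177795, 0.1628071665763855), (0.07215263694524765, 0.1800011247396469), 13.916762351989746)
```

View pics/c1.png

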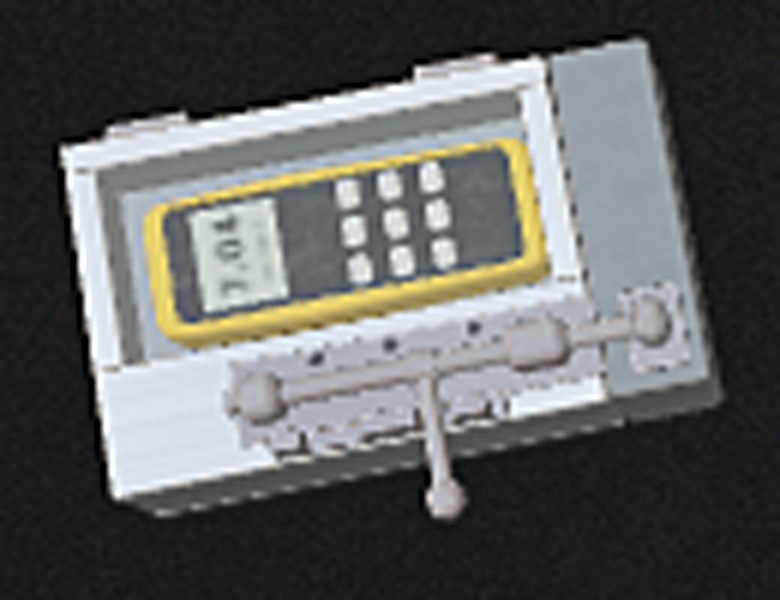

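Knob is about (0.482, 0.166, 0.080) and the bolt's yaw is about 12.8°, which fits the given sizes. Moving above it.

```bash
python3 -m jog '[{"linear":[0.13,-0.14,0],"roll":0.05},{"linear":[0.13,-0.14,0],"roll":0.1},{"linear":[0.13,-0.14,0],"roll":0.15},{"linear":[0.13,-0.14,0],"roll":0.15},{"linear":[0.25,-0.27,0],"roll":0.15},{"linear":[0.25,-0.27,0],"roll":0.15},{"linear":[0.25,-0.27,0],"roll":0.15},{"linear":[0.38,-0.41,0],"roll":0.15},{"linear":[0.38,-0.41,0],"roll":0.15},{"linear":[0.38,-0.41,0],"roll":0.15},{"linear":[0.38,-0.41,0],"roll":0.15},{"linear":[0.509,-0.552,0.05],"roll":0.15},{"linear":[0.509,-0.552,0.05],"roll":0.15},{"linear":[0.509,-0.552,0.05],"roll":0.15},{"linear":[0.509,-0.552,0.05],"roll":0.15},{"linear":[0.509,-0.552,0.05],"roll":0.15},{"linear":[0.509,-0.552,0.05],"roll":0.15}]' 0.05 15
python3 - <<'E'
from h import *
p,d=grab('scene');c=calibration('scene')
def proj(P):
    q=np.linalg.inv(c['T'])@np.append(P,1);return q[0]/q[2]*c['fx']+c['cx'],q[1]/q[2]*c['fy']+c['cy']
u,v=map(int,proj([.482,.166,.08]));print(proj([.482,.166,.08]))
c2=cv2.resize(p[v-55:v+45,u-60:u+60],None,fx=6,fy=6,interpolation=cv2.INTER_CUBIC)
cv2.circle(c2,(363,333),4,(0,0,255),1);cv2.imwrite('pics/s2.png',c2)
o=observe();print(o['clock'],o['eef_pos'],np.round(o['ee_rot'],3).tolist(),o['ft_force'],o['qpos'])
E
```

```text
clock: 1.8
eef_pos: [0.4817, 0.1668, 0.1682]
ee_rot: [[0.974, 0.227, -0.002], [0.227, -0.974, -0.001], [-0.002, 0.0, -1.0]]
ft_force: [-0.5, -0.6, -0.3]
width: 0.05
finger_force: 0.0
(np.float64(235.1959321316573), np.float64(279.96950654220643))
1.85 [0.48130501 0.16531393 0.16877987] [[0.974, 0.226, -0.002], [0.226, -0.974, -0.001], [-0.002, 0.001, -1.0]] [-0.65737237 -1.19306612 -0.26460755] [ 1.94796836e-01  2.13550252e-01  1.72318774e+00 -1.07334280e-03
  1.20713029e+00  1.53816582e+00]
```

View pics/s2.png

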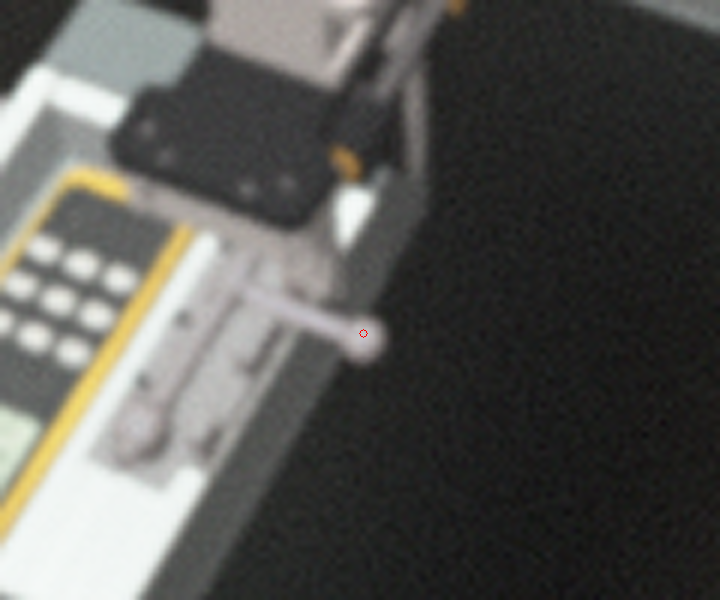

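The scene view confirms the estimate: the knob is at crop (365,338) against the projected (363,333), within 2 mm. Descending and gripping.

```bash
python3 -m jog '[{"linear":[0,0,0.03],"roll":0},{"linear":[0,0,0.06],"roll":0},{"linear":[0,0,0.08],"roll":0},{"linear":[0,0,0.095],"roll":0},{"linear":[0,0,0.095],"roll":0},{"linear":[0,0,0.095],"roll":0}]' 0.05 15
python3 -m jog '[{"linear":[0,0,0],"roll":0},{"linear":[0,0,0],"roll":0},{"linear":[0,0,0],"roll":0},{"linear":[0,0,0],"roll":0},{"linear":[0,0,0],"roll":0},{"linear":[0,0,0],"roll":0},{"linear":[0,0,0],"roll":0},{"linear":[0,0,0],"roll":0}]' 0 15
```

```text
clock: 2.45
eef_pos: [0.482, 0.1639, 0.0752]
ee_rot: [[0.975, 0.222, 0.0], [0.222, -0.975, -0.0], [0.0, 0.001, -1.0]]
ft_force: [0.4, 0.5, 0.2]
width: 0.0498
finger_force: 0.0
clock: 3.25
eef_pos: [0.4821, 0.1656, 0.0747]
ee_rot: [[0.975, 0.224, 0.001], [0.224, -0.975, 0.0], [0.001, -0.0, -1.0]]
ft_force: [-0.9, 1.1, 2.3]
width: 0.0146
finger_force: 15.0
```

Holding the ball (14.6 mm). Lifting along the arc to about 0.75 rad.

```bash
python3 -m jog '[{"linear":[0.0003,0,-0.004],"roll":0},{"linear":[0.0006,0,-0.008],"roll":0},{"linear":[0.0014,0,-0.012],"roll":0},{"linear":[0.0025,0,-0.016],"roll":0},{"linear":[0.0038,0,-0.020],"roll":0},{"linear":[0.0055,0,-0.024],"roll":0},{"linear":[0.0073,0,-0.0275],"roll":0},{"linear":[0.0096,0,-0.031],"roll":0},{"linear":[0.012,0,-0.0345],"roll":0},{"linear":[0.0148,0,-0.0375],"roll":0},{"linear":[0.0148,0,-0.0375],"roll":0},{"linear":[0.0148,0,-0.0375],"roll":0}]'
python3 - <<'E'
from h import *
p,d=grab('top');cv2.imwrite('pics/t3.png',cv2.resize(p[150:250,125:255],None,fx=6,fy=6,interpolation=cv2.INTER_CUBIC))
p,d=grab('scene');cv2.imwrite('pics/s3.png',cv2.resize(p[220:330,150:290],None,fx=5,fy=5,interpolation=cv2.INTER_CUBIC))
E
```

```text
clock: 4.45
eef_pos: [0.496, 0.1686, 0.112]
ee_rot: [[0.975, 0.224, -0.001], [0.224, -0.975, -0.0], [-0.001, 0.0, -1.0]]
ft_force: [-3.8, 0.5, 1.7]
width: 0.0148
finger_force: 15.0
```

View pics/s3.png

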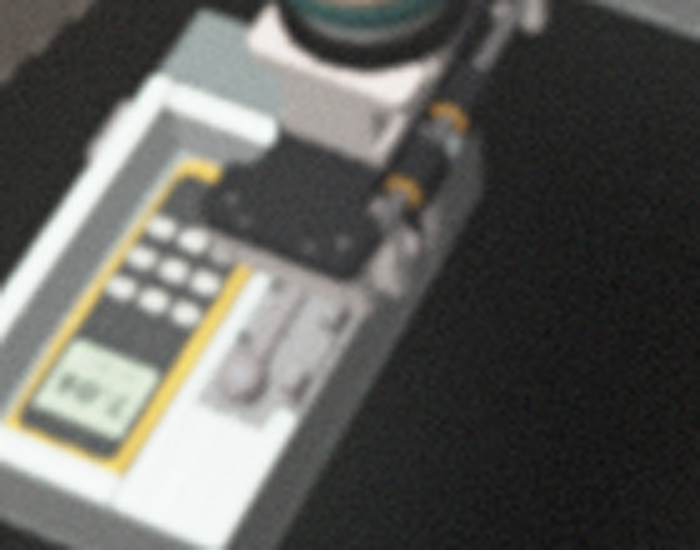

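The knob is hidden between the fingers, the ball is still held at 14.8 mm, and the handle is no longer at its level place. Drawing the bolt (tool −y).

```bash
python3 -m jog '[{"linear":[0,-0.004,0],"roll":0},{"linear":[0,-0.008,0],"roll":0},{"linear":[0,-0.012,0],"roll":0},{"linear":[0,-0.016,0],"roll":0},{"linear":[0,-0.020,0],"roll":0},{"linear":[0,-0.024,0],"roll":0},{"linear":[0,-0.028,0],"roll":0},{"linear":[0,-0.032,0],"roll":0},{"linear":[0,-0.036,0],"roll":0},{"linear":[0,-0.040,0],"roll":0},{"linear":[0,-0.042,0],"roll":0},{"linear":[0,-0.042,0],"roll":0},{"linear":[0,-0.042,0],"roll":0}]'
```

```text
clock: 5.85
eef_pos: [0.4862, 0.2103, 0.1119]
ee_rot: [[0.975, 0.224, -0.001], [0.224, -0.975, 0.001], [-0.001, -0.001, -1.0]]
ft_force: [-5.2, -1.1, 2.7]
width: 0.0148
finger_force: 15.0
```

```bash
python3 -m jog '[{"linear":[0,-0.001,0],"roll":0},{"linear":[0,-0.002,0],"roll":0},{"linear":[0,-0.003,0],"roll":0},{"linear":[0,-0.003,0],"roll":0},{"linear":[0,-0.003,0],"roll":0}]'
python3 -m jog '[{"linear":[0,-0.001,0],"roll":0},{"linear":[0,-0.0015,0],"roll":0},{"linear":[0,-0.0015,0],"roll":0}]'
```

```text
clock: 6.35
eef_pos: [0.4856, 0.2129, 0.1119]
ee_rot: [[0.975, 0.224, -0.001], [0.224, -0.975, 0.0], [-0.001, -0.0, -1.0]]
ft_force: [-5.0, -2.0, 4.3]
width: 0.0147
finger_force: 15.0
clock: 6.65
eef_pos: [0.4853, 0.214, 0.1119]
ee_rot: [[0.975, 0.224, -0.001], [0.224, -0.975, -0.001], [-0.001, 0.0, -1.0]]
ft_force: [-4.1, -3.3, 3.2]
width: 0.0149
finger_force: 15.0
```

```bash
python3 -m jog '[{"linear":[0,-0.001,0],"roll":0},{"linear":[0,-0.0015,0],"roll":0},{"linear":[0,-0.0015,0],"roll":0}]'
```

```text
clock: 6.95
eef_pos: [0.4852, 0.2143, 0.1118]
ee_rot: [[0.974, 0.225, -0.001], [0.225, -0.974, -0.003], [-0.001, 0.003, -1.0]]
ft_force: [-3.6, -6.0, 3.9]
width: 0.0146
finger_force: 15.0
```

The move stalled and the force is rising, so the bolt is at its stop. Lowering along the reverse arc.

```bash
python3 -m jog '[{"linear":[-0.0028,0.0005,0.003],"roll":0},{"linear":[-0.0052,0.0005,0.0065],"roll":0},{"linear":[-0.0075,0.0005,0.010],"roll":0},{"linear":[-0.0093,0.0005,0.0135],"roll":0},{"linear":[-0.011,0.0005,0.0175],"roll":0},{"linear":[-0.0123,0.0005,0.0215],"roll":0},{"linear":[-0.0134,0.0005,0.0255],"roll":0},{"linear":[-0.0142,0.0005,0.0295],"roll":0},{"linear":[-0.0145,0.0005,0.0335],"roll":0},{"linear":[-0.0148,0.0005,0.037],"roll":0},{"linear":[-0.0148,0.0005,0.037],"roll":0},{"linear":[-0.0148,0.0005,0.037],"roll":0}]'
```

```text
clock: 8.15
eef_pos: [0.4736, 0.2116, 0.0755]
ee_rot: [[0.974, 0.224, 0.005], [0.224, -0.974, -0.0], [0.005, 0.001, -1.0]]
ft_force: [1.1, -4.7, 2.5]
width: 0.0144
finger_force: 15.0
```

```bash
python3 -m jog '[{"linear":[0,0,0],"roll":0},{"linear":[0,0,0],"roll":0},{"linear":[0,0,0],"roll":0},{"linear":[0,0,0],"roll":0},{"linear":[0,0,0],"roll":0},{"linear":[0,0,0],"roll":0}]' 0.05
python3 -m jog '[{"linear":[-0.02,0,0],"roll":0},{"linear":[-0.05,0,-0.01],"roll":0},{"linear":[-0.08,0,-0.04],"roll":0},{"linear":[-0.11,0,-0.08],"roll":0},{"linear":[-0.13,0,-0.12],"roll":0},{"linear":[-0.15,0,-0.15],"roll":0},{"linear":[-0.15,0,-0.15],"roll":0},{"linear":[-0.15,0,-0.15],"roll":0}]'
python3 - <<'E'
from h import *
p,d=grab('top');cv2.imwrite('pics/t4.png',cv2.resize(p[140:240,125:255],None,fx=6,fy=6,interpolation=cv2.INTER_CUBIC))
p,d=grab('scene');cv2.imwrite('pics/s4.png',cv2.resize(p[220:330,150:290],None,fx=5,fy=5,interpolation=cv2.INTER_CUBIC))
o=observe();print(o['clock'],o['eef_pos'],o['ft_force'])
E
```

```text
clock: 8.75
eef_pos: [0.4713, 0.2119, 0.0749]
ee_rot: [[0.975, 0.224, -0.0], [0.224, -0.975, 0.0], [0.0, -0.0, -1.0]]
ft_force: [1.0, 0.1, -0.4]
width: 0.0497
finger_force: 0.0
clock: 9.55
eef_pos: [0.3253, 0.1783, 0.2253]
ee_rot: [[0.975, 0.224, 0.002], [0.224, -0.975, 0.001], [0.002, -0.0, -1.0]]
ft_force: [-0.3, 0.0, -0.8]
width: 0.0498
finger_force: 0.0
9.65 [0.32493539 0.17799497 0.22376738] [-0.5045296  -0.16756569 -0.45531636]
```

View pics/t4.png

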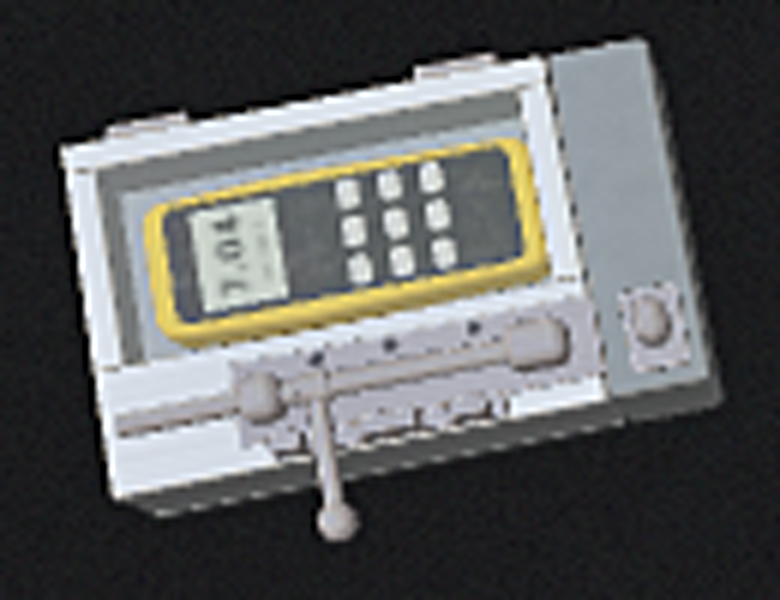

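View pics/s4.png

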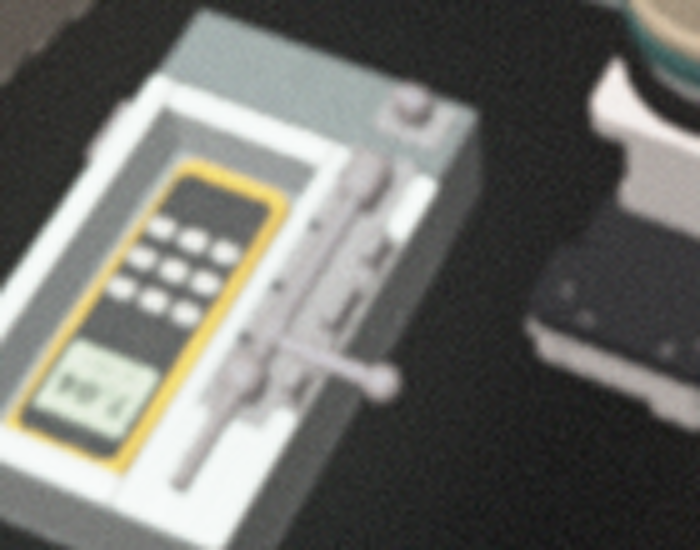

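The bolt is clear of its keeper and the knob sits about 44 mm along, at crop (337,521) in the top view. The handle is down in the far notch and the gripper is clear.

```bash
python3 -c "
from workcell import *
print(job_done())"
```

```text
the job is handed in; nothing more can be done
None
```

The meter box is unbolted: its bolt is drawn back to the stop (about 44 mm) with the handle lowered in the second notch, the timer box was left alone, and the job was handed in at about 10 s.

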